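# Clear the punching stand and close up its row of blocks

## Task

Get the sloping punching stand ready: holding the scraper block by its red grip, wipe all the wood chips off the bed into the grey tray at its open end (no fingers on chips that lie on the bed), then lay all the loose punching blocks on the bed, green pad up, in one row from the end stop, long sides against the low cleat, each pushed flush against the one before so that no gap is left. Finish with the scraper standing upright on the table, and leave the mug, the orange spool and the tape roll alone.

Things in the scene. Friction and masses are not known exactly. Their poses are not given: they have to be found in the camera images.
- stand: fixed sloping punching stand; origin: centre of the plywood bed's top surface. Its x points up the slope (away from the robot, rising 0.22 rad from level), its y along the row to the end stop, its z square off the bed. The bed is free from x = -65 to +65, y = -165 to +165 mm; its surface is 43 mm above the table at the cleat, 72 mm at the back lip
- cleat (a point): middle of the dark cleat's inner face where it meets the bed (stand frame x = -65, y = 0): the cleat runs along the whole low edge, 12 mm thick, 10 mm proud of the bed. A like lip, 10 mm proud, runs along the high edge from x = +65 to +75; axes as the stand's
- end_stop (a point): middle of the end stop's inner face where it meets the bed (stand frame x = 0, y = +165): the stop crosses the whole end, 14 mm thick, 26 mm proud of the bed; axes as the stand's
- open_end (a point): middle of the bed's open end (stand frame x = 0, y = -165), no wall there: chips pushed past it drop into the grey chip tray; axes as the stand's
- slot0 (a point): point on the bed where the underside centre of the first block comes when it is against both the cleat and the end stop: stand frame x = -37, y = +132 mm, z = 0; axes as the stand's
- chip_tray (a point): centre of the floor of the grey chip tray fixed to the open end of the stand; its floor is 7 mm above the table and measures 142 mm across the row by 120 mm along the row; walls 34 to 36 mm high at the bed side and front, 56 mm at the back and far end; axes as the stand's
- slot1 (a point): the same for block number 2 of the row, counted from the end stop: 66 mm from slot0 along the stand's -y, all blocks butted
- slot2 (a point): the same for block number 3 of the row, counted from the end stop: 132 mm from slot0 along the stand's -y, all blocks butted
- slot3 (a point): the same for block number 4 of the row, counted from the end stop: 198 mm from slot0 along the stand's -y, all blocks butted
- block1: loose punching block: pale wood 56 (own x) x 66 (own y) x 34 mm high with a green cutting pad on top, 38 mm high in all, about 0.11 kg; stands on the table pad up; origin at the centre of its underside, z up. Grip it across its 56 mm sides. May be absent.
- block2: loose punching block: pale wood 56 (own x) x 66 (own y) x 34 mm high with a green cutting pad on top, 38 mm high in all, about 0.11 kg; stands on the table pad up; origin at the centre of its underside, z up. Grip it across its 56 mm sides. May be absent.
- block3: loose punching block: pale wood 56 (own x) x 66 (own y) x 34 mm high with a green cutting pad on top, 38 mm high in all, about 0.11 kg; stands on the table pad up; origin at the centre of its underside, z up. Grip it across its 56 mm sides. May be absent.
- block4: loose punching block: pale wood 56 (own x) x 66 (own y) x 34 mm high with a green cutting pad on top, 38 mm high in all, about 0.11 kg; stands on the table pad up; origin at the centre of its underside, z up. Grip it across its 56 mm sides. May be absent.
- chip1: loose dark wood chip, about 56 x 32 x 12 mm, 20 g, lying on the sloping bed at the start; origin at the centre of its underside. May be absent.
- chip2: loose dark wood chip, about 56 x 32 x 12 mm, 20 g, lying on the sloping bed at the start; origin at the centre of its underside. May be absent.
- chip3: loose dark wood chip, about 56 x 32 x 12 mm, 20 g, lying on the sloping bed at the start; origin at the centre of its underside. May be absent.
- scraper: scraper block, 0.2 kg, standing on the table: wooden foot 112 (own x) x 40 (own y) x 26 mm high with steel edges along its long sides, and on it a red grip 70 (x) x 24 (y) mm that reaches from 26 to 71 mm height; origin at the centre of its underside, z up
- tea_mug: bystander, mug; leave it alone; origin at its underside
- orange_spool: bystander, spool with orange thread; leave it alone; origin at its underside
- tape_roll: bystander, grey tape roll; leave it alone; origin at its underside
Mind the look-alikes: they are no part of the job. What is shaped like the block3 but yellow is not meant.

How it is judged:
By the outcome, as a careful person would: the job done as asked, in the order asked, and still so for the second after the job is handed in, with the robot touching nothing.
Of block1, block2, block3, block4 only 3 to 4 are there at a start; the rules pass over those that are not, and their reading is None.
Of chip1, chip2, chip3 only 2 to 3 are there at a start; the rules pass over those that are not, and their reading is None.
At some moment in a run one of block1, block2, block3, block4 may be knocked a few centimetres aside while the robot is not near it.
It also fails if it takes over 210 s, if anything falls off the work surface, if the arm or the gripper's body presses on something with over 40 N, if the wrist force passes 120 N, or if a joint passes its speed limit or range.

## Robot

A 6-joint arm with a two-finger parallel gripper is mounted at the origin on a cart in front of the work surface, level with it; the furniture and walls round the work are solid. World frame = base frame: x ahead of the robot, y to its left, z up, the work surface at z = 0. Lengths are in m, angles in degrees, forces in N, time in s.
With the tool pointing down it reaches from about 0.325 to 0.75 m from the base axis. Payload 7.6 kg.
Tool frame: the origin (TCP) lies where the fingers leave the gripper's body, on its centre line; the fingertips stand 73 mm ahead of it and the grasp point (between the pads) lies 54 mm ahead of it; z points along the fingers, y is the line along which they close (so a half turn about z gives the same grasp; the last joint's range is limited). The gripper opens to 85 mm and grips with 20 to 120 N. Pads are 22 mm wide; open, the fingers measure 114 mm over their backs; the gripper's body (76 mm by 85 mm) begins 54 mm behind the grasp point. The pads swing forward as they close: fully open they stand 13 mm farther back than shut.
Start: joints at [71.431, 2.991, 80.254, -0, 96.75, -4.028], TCP at [0.132, 0.508, 0.304] pointing down, gripper open.
Joint ranges: [-166.34, 166.34], [-52.06, 124.39], [6.96, 135.62], [-60.46, 240.46], [14.63, 156.25], [-167.68, 167.68]. Speed limits (degrees/s): [147.25, 147.25, 172.46, 180, 180, 180].

## Interface

Orientations are given as a 3x3 rotation matrix whose columns are the frame's x, y, z axes.
In Python, from station import manip gives the robot as it stands. Calls block until the motion is done:
- manip.move_ptp(position, orientation): joint-space move of the TCP to a pose.
- manip.line_to(position, max_speed=0.15, ori=None, max_force=None): straight line of the TCP; ori=None keeps the orientation; max_speed is the mean speed in m/s. With max_force (N) it stops when the force on the tool has changed by that much, and returns True; else False.
- manip.move_j(angles): joint-space move.
- manip.move_gripper(opening, strength=None): finger opening in m; strength is the grip in N (None keeps the last); returns when the fingers have stopped.
- manip.dwell(seconds).
- manip.solve_ik(position, orientation): joint angles nearest the present ones, or None.
- manip.state(): the state.
- manip.get_image(name): name is "scene" or "top" or "wrist"; returns the picture (384x512x3 uint8, red, green, blue); there is no depth.
- manip.camera_params(name): a dict with "fov_y" (degrees; the focal length in pixels is half the picture's height over the tangent of half this angle, whatever the lens; pixels are square), "cx", "cy" (the principal point, pixels), "rvec" (rotation vector, rad) and "tvec" (3), from world to camera coordinates, as OpenCV has them. Camera axes: x right, y down, z forward; pixel columns grow to the right and rows downward; lengths in m; the calibration is good to about 2 mm. A picture is of the moment at which its call begins: read the wrist's pose just before it. camera_params takes no time and is no camera call; for the wrist camera it gives the pose at the moment of the call.
A pose or a line that the arm cannot do raises manip.IKError and nothing moves.
- manip.close_job(): hands the job in; it is judged then, once.
The state is a dict: "clock": time; "joint_positions": joint angles; "qvel": joint speeds; "joint_efforts": joint torques, N m; "ee_pos": TCP position; "orientation": TCP orientation; "ft_force": force on the tool from outside, world axes, zero at the start; "moment": the same for the moment, N m; "opening": finger opening in m; "grasp_force": force on a finger pad.
Only numpy, scipy, OpenCV 4.12 (cv2) and the standard library are available. Lean on these libraries where they do the work, as an engineer would, in place of code of your own. Each camera call takes 0.05 s, during which the arm holds its last target. There are 200 camera calls.

## Working session

There is one attempt and no reset: what is moved stays moved. The work goes in short steps, each a Python script; the robot and the scene stay as the last script left them, time stands still between calls to the robot, and variables do not carry over. Pictures are saved under pics/ and viewed, at most 14 in all, crops included, and the job is handed in when it is done.

```bash
mkdir -p pics; ls; cat > h.py <<'E'
import numpy as np, cv2
from station import manip
def cam(n):
    p=manip.camera_params(n); im=manip.get_image(n); return im,p
def save(im,f,s=1.5):
    cv2.imwrite('pics/'+f,cv2.resize(im[:,:,::-1],None,fx=s,fy=s,interpolation=cv2.INTER_CUBIC))
def ray(p,uv):
    f=192/np.tan(np.radians(p['fov_y'])/2); R,_=cv2.Rodrigues(np.array(p['rvec'],float))
    d=R.T@np.array([(uv[0]-p['cx'])/f,(uv[1]-p['cy'])/f,1]); o=-R.T@np.array(p['tvec']).ravel()
    return o,d
def onplane(p,uv,z=0,n=(0,0,1),q=None):
    o,d=ray(p,uv); n=np.array(n,float); q=np.array([0,0,z]) if q is None else q
    return o+d*((q-o)@n)/(d@n)
def proj(p,X):
    f=192/np.tan(np.radians(p['fov_y'])/2); R,_=cv2.Rodrigues(np.array(p['rvec'],float))
    c=R@np.array(X)+np.array(p['tvec']).ravel(); return np.array([c[0]/c[2]*f+p['cx'],c[1]/c[2]*f+p['cy']])
E
python3 - <<'E'
from h import *
for n in ('top','scene'):
    im,p=cam(n); save(im,n+'0.png'); np.save(n+'0.npy',im); print(n,p,ray(p,(256,192)))
print(manip.state())
E
```

```text
pics
top {'fov_y': 47.95497726869196, 'cx': 255.51009792240043, 'cy': 184.07770906703954, 'rvec': array([ 2.11888182, -2.15187386,  0.19882895]), 'tvec': array([0.05225956, 0.57418387, 1.23701463])} (array([0.35185758, 0.05975008, 1.31728871]), array([ 0.15523946, -0.01358961, -0.9879545 ]))
scene {'fov_y': 44.783715632643634, 'cx': 254.56027298659674, 'cy': 193.89938310036797, 'rvec': array([ 2.13693902, -1.13171662,  0.44250278]), 'tvec': array([-0.26816278,  0.41121973,  1.06625222])} (array([-0.20887152, -0.48518771,  1.04827111]), array([ 0.5726676 ,  0.40078998, -0.71515409]))
{'clock': 0.1, 'joint_positions': array([ 7.14293779e+01,  3.02331321e+00,  8.03069154e+01, -1.37277853e-03,
        9.67496355e+01, -4.02847156e+00]), 'qvel': array([-0.06111743, -0.04444311, -0.17133749,  0.01216339,  0.03293927,
       -0.07019551]), 'joint_efforts': array([ 9.29508751e-04, -3.82587826e+01, -3.60984743e+01, -1.11974116e-04,
        4.83402953e-03, -7.90610756e-06]), 'ee_pos': array([0.1317578 , 0.50802522, 0.30316182]), 'orientation': array([[-9.67962464e-01,  2.51094586e-01, -4.21362544e-04],
       [ 2.51094928e-01,  9.67961555e-01, -1.32889132e-03],
       [ 7.41853279e-05, -1.39211891e-03, -9.99999028e-01]]), 'ft_force': array([-0.24909409, -0.47440691, -0.68101951]), 'moment': array([-0.03005622, -0.03748634, -0.00327463]), 'grasp_force': 0.0, 'opening': 0.08547968588613356}
```

View pics/top0.png

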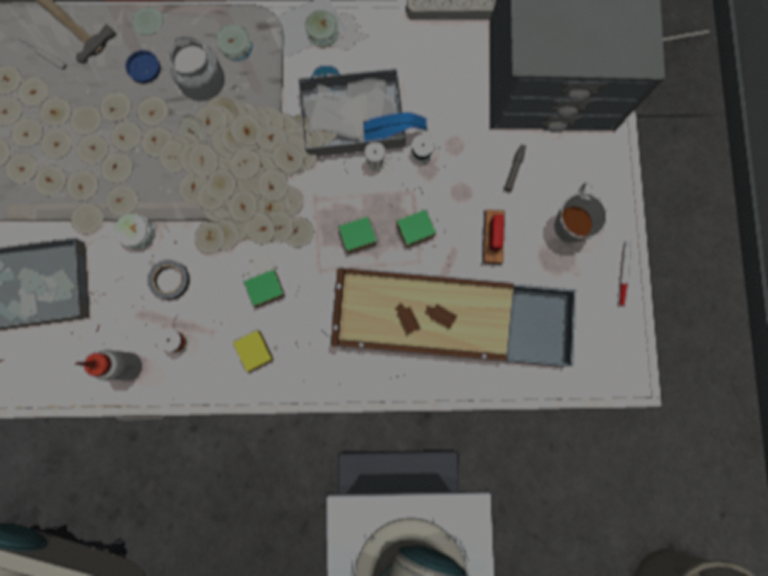

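View pics/scene0.png

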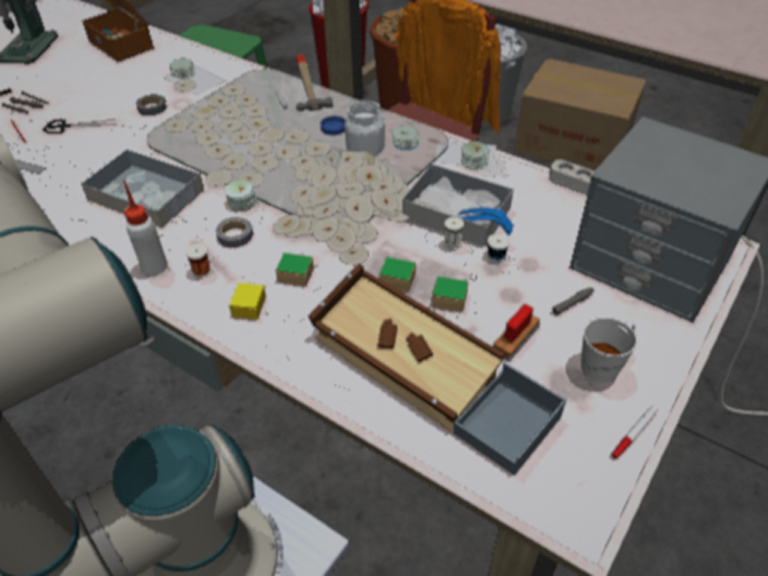

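The top view (1.5× pixels) shows green blocks at (357,235), (416,228) and (264,288). The yellow look-alike is at (253,350). Two chips lie on the bed at (407,319) and (441,316), the scraper is at (495,236), and the tray is on the right. So there are 3 blocks and 2 chips.

```bash
cat >> h.py <<'E'
def blobs(im,lo,hi,amin=60):
    hsv=cv2.cvtColor(im,cv2.COLOR_RGB2HSV); m=cv2.inRange(hsv,np.array(lo),np.array(hi))
    m=cv2.morphologyEx(m,cv2.MORPH_OPEN,np.ones((3,3)))
    cs,_=cv2.findContours(m,cv2.RETR_EXTERNAL,cv2.CHAIN_APPROX_NONE)
    return [c[:,0].astype(float) for c in cs if cv2.contourArea(c)>amin]
def rect(p,c,z):
    P=np.array([onplane(p,u,z)[:2] for u in c]); r=cv2.minAreaRect((P*1000).astype(np.float32))
    (x,y),(w,h),a=r
    if w<h: w,h,a=h,w,a+90      # a = world angle of the long side
    return np.round([x,y,w,h,(a+90)%180-90],1)
GREEN=((50,100,40),(80,255,255)); RED=((0,190,110),(5,255,255)); 
E
python3 - <<'E'
from h import *
for n in('top','scene'):
    im=np.load(n+'0.npy'); p=manip.camera_params(n)
    for c in blobs(im,*GREEN): print(n,'green',c.mean(0).round(),rect(p,c,.038))
    for c in blobs(im,(0,180,100),(6,255,255)): print(n,'red',c.mean(0).round(),rect(p,c,.071))
    hsv=cv2.cvtColor(im,cv2.COLOR_RGB2HSV)
    pts={'top':[(280,205),(271,212),(295,211),(330,165),(330,150)],'scene':[(270,230),(258,222),(346,210)]}[n]
    for u in pts: print(u,hsv[u[1],u[0]])
    bed=[c for c in blobs(im,(12,60,90),(30,200,255),1500)]
    for c in bed:
        h=cv2.convexHull(c.astype(np.float32)); q=cv2.approxPolyN(h,4)[0] if hasattr(cv2,'approxPolyN') else cv2.approxPolyDP(h,8,True)[:,0]
        print(n,'bed',q.round(1).tolist(),[onplane(p,u,.0575).round(4).tolist() for u in q])
E
```

```text
top green [175. 191.] [558.1 283.8  60.3  50.  -68.6]
top green [238. 156.] [666.   95.7  61.6  50.4 -71.8]
top green [277. 151.] [677.5 -24.4  62.   51.  -68.4]
top red [332. 154.] [ 660.4 -183.9   64.5   14.9   -2.6]
(280, 205) [ 21  80 140]
(271, 212) [ 12 136  73]
(295, 211) [ 12 135  72]
(330, 165) [  1 196  69]
(330, 150) [  1 189 135]
top bed [[341.3999938964844, 191.6999969482422], [336.3999938964844, 236.0], [225.60000610351562, 226.0], [229.39999389648438, 181.5]] [[0.5471, -0.2103, 0.0575], [0.4168, -0.1893, 0.0575], [0.4511, 0.1327, 0.0575], [0.5825, 0.1208, 0.0575]]
scene green [300. 192.] [674.8 -28.7  62.   52.  -68.7]
scene green [265. 179.] [663.3  91.   61.4  51.7 -72.1]
scene green [196. 175.] [555.2 279.5  61.4  51.9 -67.9]
scene green [152.  28.] [1224.2 1079.8  343.4  116.3  -88.5]
scene red [346. 211.] [ 652.3 -191.8   64.6   19.8   -3.7]
scene red [ 90. 141.] [461.2 651.9  39.8  35.6  47.9]
(270, 230) [ 21  85 184]
(258, 222) [ 10 147  90]
(346, 210) [  1 217 180]
scene bed [[334.0, 239.39999389648438], [307.79998779296875, 279.8999938964844], [211.1999969482422, 215.5], [241.1999969482422, 183.3000030517578]] [[0.5539, -0.2059, 0.0575], [0.4024, -0.2119, 0.0575], [0.4369, 0.123, 0.0575], [0.5901, 0.1283, 0.0575]]
scene bed [[430.70001220703125, 52.5], [418.79998779296875, 79.19999694824219], [347.70001220703125, 62.79999923706055], [362.70001220703125, 37.79999923706055]] [[1.6573, -0.0758, 0.0575], [1.4359, -0.1086, 0.0575], [1.3954, 0.1743, 0.0575], [1.6189, 0.2138, 0.0575]]
```

```bash
cat >> h.py <<'E'
def down(a):
    a=np.radians(a); y=np.array([np.cos(a),np.sin(a),0]); z=np.array([0,0,-1.]); return np.column_stack([np.cross(y,z),y,z])
E
python3 - <<'E'
from h import *
print(manip.state()['orientation'].round(2).tolist())
for i,pos in enumerate([(.50,.05,.42),(.56,-.13,.42)]):
    manip.move_ptp(np.array(pos),down(84)); manip.dwell(.3)
    im,p=cam('wrist'); save(im,f'w{i}.png',1.2); np.save(f'w{i}.npy',im); np.save(f'wp{i}.npy',p,allow_pickle=True)
    print(ray(p,(256,192)),p['fov_y'])
    q=manip.state(); print(q['clock'],q['joint_positions'].round())
a=np.load('w0.npy');b=np.load('w1.npy');save(np.hstack([a,b]),'w01.png',.78)
E
```

```text
[[-0.97, 0.25, -0.0], [0.25, 0.97, -0.0], [0.0, -0.0, -1.0]]
(array([0.42365608, 0.05778386, 0.48940329]), array([ 0.29832029, -0.03585521, -0.9538089 ])) 69.4823891589484
2.6 [  2.  -0.  70.   0. 110. -82.]
(array([ 0.48356354, -0.12146048,  0.48984801]), array([ 0.29910984, -0.03566422, -0.95356876])) 69.4823891589484
3.7333 [ -17.   12.   58.    0.  111. -101.]
```

View pics/w01.png

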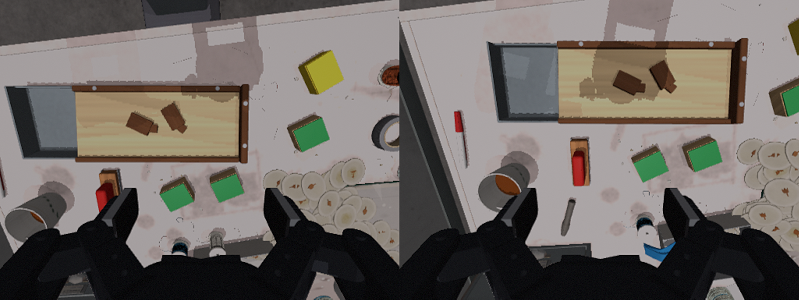

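The wrist views show the whole bed with two chips, three green blocks, the yellow look-alike at (322,72), and the scraper with its red grip at (108,190). Next I measure from these views.

```bash
python3 - <<'E'
from h import *
PS=[]
for i in (0,1):
    im=np.load(f'w{i}.npy'); p=np.load(f'wp{i}.npy',allow_pickle=True).item()
    for c in blobs(im,*GREEN): print(i,'green',c.mean(0).round(),rect(p,c,.038))
    for c in blobs(im,(0,180,60),(6,255,255),200): print(i,'red',c.mean(0).round(),rect(p,c,.071))
    bed=max(blobs(im,(12,50,60),(32,200,255),1500),key=len)
    q=cv2.approxPolyN(cv2.convexHull(bed.astype(np.float32)),4)[0]
    # bed plane, iterated
    yaw=-.106;cen=np.array([.5,-.035,.0575])
    for k in range(5):
        ex=np.array([np.cos(yaw)*np.cos(.22),np.sin(yaw)*np.cos(.22),np.sin(.22)]); ey=np.array([-np.sin(yaw),np.cos(yaw),0]); ez=np.cross(ex,ey)
        W=np.array([onplane(p,u,n=ez,q=cen) for u in q]); L=(W-cen)@np.c_[ex,ey]
        o=[np.argmin(s) for s in (L[:,0]+L[:,1],L[:,0]-L[:,1],-L[:,0]-L[:,1],-L[:,0]+L[:,1])]
        A,B,C,D=W[o] # low-open, low-stop, high-stop, high-open
        m=(B-A)+(C-D); yaw=np.arctan2(-m[0],m[1]); c2=(A+B+C+D)/4
        n=np.array([np.cos(yaw),np.sin(yaw)]); cen=np.array([c2[0],c2[1],.0575])
    print(i,'bed yaw',np.degrees(yaw).round(2),'cen',cen.round(4),(W[o]*1000).round(1).tolist(),'len',np.linalg.norm(B-A),np.linalg.norm(C-D),'wid',np.linalg.norm(D-A),np.linalg.norm(C-B))
    hsv=cv2.cvtColor(im,cv2.COLOR_RGB2HSV)
    for c in blobs(im,(0,110,30),(14,220,110),150):
        w=np.array([onplane(p,u,n=ez,q=cen+.012*ez) for u in c]); l=(w-cen)@np.c_[ex,ey]*1000
        if abs(l).max()<175 and abs(l[:,0]).max()<66: print(' chip',l.min(0).round(),l.max(0).round(),l.mean(0).round())
        else: print(' brown',c.mean(0).round(),rect(p,c,.026))
im=np.load('w0.npy'); save(im[40:310,80:460],'conf.png',2)
E
```

```text
0 green [226. 253.] [676.2 -26.1  63.2  53.  -68.6]
0 green [291. 241.] [663.9  94.4  63.3  53.1 -72. ]
0 green [399. 172.] [555.9 282.   62.8  53.2 -68.5]
0 red [130. 255.] [ 647.6 -182.5   52.1   22.8   -4. ]
0 bed yaw -5.93 cen [ 0.4964 -0.0382  0.0575] [[415.6, -194.6, 43.1], [449.5, 132.4, 43.1], [577.3, 118.4, 71.9], [543.4, -208.9, 71.9]] len 0.32882767258451584 0.32901088222155483 wid 0.13174880100645026 0.1317287478462109
 brown [202. 204.] [580.8 -58.6 372.7  10.6  83.6]
 chip [-22. -58.] [19.  1.] [  1. -28.]
 brown [313. 160.] [523.1 142.   89.4  14.8  -3.9]
 chip [-40.  11.] [15. 58.] [-11.  35.]
 brown [294. 114.] [443.  115.4  42.2  10.9  84.1]
 brown [199. 114.] [427.1 -37.5 246.   10.9  84.1]
 brown [105. 113.] [ 411.5 -187.9   41.2   10.9   84.1]
 brown [501.  97.] [450.4 441.2  36.2  31.4  -4.6]
1 green [322. 213.] [676.3 -26.8  62.7  53.  -68.6]
1 green [392. 200.] [664.4  93.3  62.9  53.7 -72.2]
1 green [503. 129.] [562.1 262.3  56.5  30.7   9.4]
1 red [229. 216.] [ 652.2 -185.6   74.2   23.2   -4.3]
1 bed yaw -6.01 cen [ 0.4966 -0.0385  0.0575] [[415.4, -195.3, 43.1], [450.6, 131.8, 43.3], [577.0, 118.3, 71.7], [543.4, -208.8, 71.9]] len 0.32898042572076197 0.32882493509810384 wid 0.13196281221525263 0.13030438760627258
 brown [136. 236.] [ 692.7 -368.3   58.1   34.9   23.4]
 brown [314. 155.] [574.  -34.2 372.6  10.2  84.1]
 chip [-23. -58.] [20. -1.] [  1. -29.]
 chip [-40.  11.] [17. 57.] [-11.  34.]
 brown [315.  57.] [424.5 -25.5 347.9  12.5  84.1]
 brown [438. 103.] [515.4 165.8 167.7  15.6   2. ]
```

View pics/conf.png

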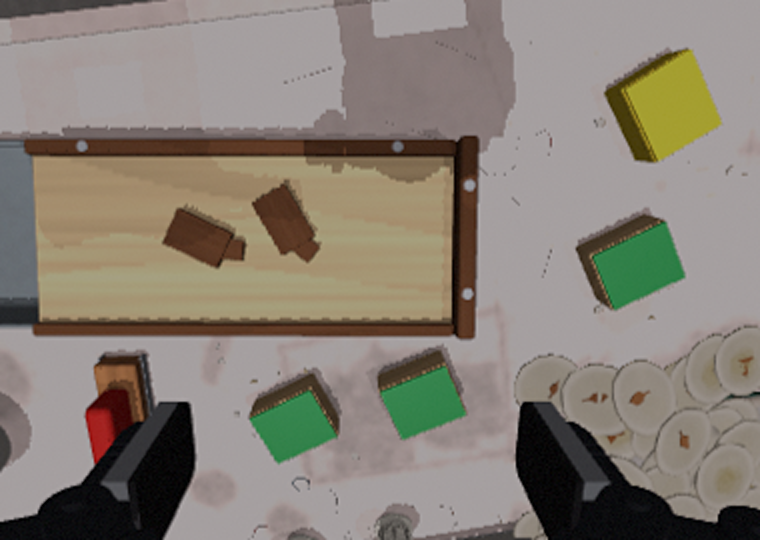

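Three blocks match "green pad" by colour, with centres near (0.676,-0.026), (0.664,0.094) and (0.556,0.282). The yellow one at crop pixel (665,105) is the look-alike. The stand's yaw is -6.0°, with its centre at (0.4965,-0.0383). I'll fetch the scraper first.

```bash
cat >> h.py <<'E'
YAW=np.radians(-6.0); CEN=np.array([.4965,-.0383,.0575])
EX=np.array([np.cos(YAW)*np.cos(.22),np.sin(YAW)*np.cos(.22),np.sin(.22)]); EY=np.array([-np.sin(YAW),np.cos(YAW),0]); EZ=np.cross(EX,EY)
def S(x,y,z): return CEN+(x*EX+y*EY+z*EZ)/1000     # stand mm -> world
def L(w): return np.array([EX,EY,EZ])@(np.array(w)-CEN)*1000
RS=np.column_stack([np.cross(EY,-EZ),EY,-EZ])       # fingers close along the row
RB=np.column_stack([np.cross(EX,-EZ),EX,-EZ])       # fingers close along the slope
def rep(t=''):
    s=manip.state(); print(t,'t',round(s['clock'],1),'pos',s['ee_pos'].round(4),'stand',L(s['ee_pos']).round(1),'open',round(s['opening'],4),'F',s['ft_force'].round(1),'g',round(s['grasp_force'],1))
E
python3 - <<'E'
from h import *
for q,R in [(S(0,110,104),RS),(S(0,-185,104),RS),(S(-37,132,86),RB),(S(-37,0,86),RB),(S(-37,132,200),RB)]:
    print(manip.solve_ik(q,R))
R=down(85.7); x,y=.6535,-.1855
manip.move_ptp(np.array([x,y,.25]),R); 
manip.line_to(np.array([x,y,.104]),.12,max_force=15); rep('down')
manip.move_gripper(.015,80); rep('grip')
manip.line_to(np.array([x,y,.24]),.15); rep('up')
im,p=cam('scene'); save(im[100:300,200:450],'g.png',2.4)
E
```

```text
[  5.33831384  -3.56358517 104.30699542  -2.67323947  66.91239776
 -77.87921269]
[ -32.29456297   -1.01577234  101.83601101    5.98682575   67.95255911
 -117.99787039]
[  9.14103053  -5.63086166 109.42640109  -3.633948    64.06905262
  16.38308388]
[ -9.33302528 -10.15545102 113.47173884   0.80814087  64.1015223
  -3.60586251]
[ 10.07605171 -16.37059557 105.37867286  -3.53083706  78.88551024
  16.38939137]
down t 5.9 pos [ 0.654  -0.1856  0.1052] stand [ 178.3 -130.1    9. ] open 0.0855 F [ 0.6  0.7 -0. ] g 0.0
grip t 6.5 pos [ 0.6536 -0.1856  0.1042] stand [ 177.7 -130.     8.1] open 0.0231 F [1.1 0.3 1.5] g 78.4
up t 7.6 pos [ 0.6531 -0.1854  0.2383] stand [ 206.5 -129.9  139.1] open 0.0226 F [-0.2 -1.2 -2.7] g 78.3
```

View pics/g.png

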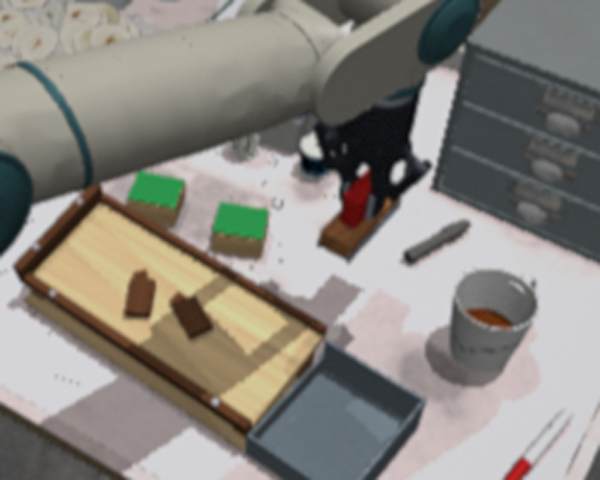

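The scraper is held squarely and both chips still lie on the bed. Now the wipe.

```bash
python3 - <<'E'
from h import *
manip.move_ptp(S(0,112,170),RS)
manip.line_to(S(0,112,112),.12)
print(manip.line_to(S(0,112,98),.03,max_force=6)); rep('touch')
z=L(manip.state()['ee_pos'])[2]-0.3
for y in (40,-40,-110,-165,-192):
    print(manip.line_to(S(0,y,z),.1,max_force=25)); rep(y)
np.save('zs.npy',z)
manip.line_to(S(0,-192,200),.15)
manip.move_ptp(S(40,-120,260),RS); 
im,p=cam('top'); im2,_=cam('scene'); save(np.hstack([im[150:280,190:410],im2[150:330,170:390][:130]]),'sw.png',1.8)
rep()
E
```

```text
True
touch t 9.8 pos [0.4863 0.0753 0.1593] stand [  0.7 111.9 104.2] open 0.0234 F [-2.7  0.3  4.1] g 79.4
False
40 t 10.7 pos [0.4783 0.0034 0.1592] stand [  0.3  39.6 104.2] open 0.0234 F [-1.6 -3.2  4.8] g 79.2
False
-40 t 11.6 pos [ 0.4702 -0.0753  0.1593] stand [  0.4 -39.6 104.2] open 0.023 F [-1.8  0.3  4.6] g 79.4
False
-110 t 12.5 pos [ 0.4629 -0.1451  0.1593] stand [   0.5 -109.7  104.2] open 0.0231 F [-0.9 -0.9  5.8] g 79.4
False
-165 t 13.2 pos [ 0.4572 -0.2     0.1593] stand [   0.6 -165.   104.2] open 0.0232 F [-1.9 -2.   4.9] g 79.3
False
-192 t 13.6 pos [ 0.4535 -0.2264  0.1577] stand [  -0.7 -191.5  102.9] open 0.0233 F [-0.2 -0.5 -1.8] g 78.5
 t 15.0 pos [ 0.4659 -0.1561  0.3178] stand [  39.1 -120.3  258. ] open 0.0232 F [ 0.6 -0.3 -1.5] g 78.4
```

View pics/sw.png

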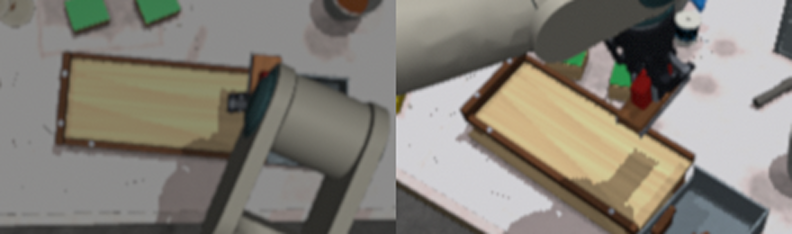

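The visible bed is clear and a chip shows in the tray. I'll put the scraper back on the table and look with the wrist camera.

```bash
python3 - <<'E'
from h import *
R=down(85.7); x,y=.6535,-.1855
manip.move_ptp(np.array([x,y,.25]),R)
manip.line_to(np.array([x,y,.113]),.15)
print(manip.line_to(np.array([x,y,.098]),.03,max_force=5)); rep('set')
manip.move_gripper(.06); manip.dwell(.2)
manip.line_to(np.array([x,y,.25]),.2)
# finger reach test on bare table at 60 mm opening (clear spot in front of stand's low side right)
manip.move_ptp(np.array([.50,.03,.42]),down(84)); manip.dwell(.3)
im,p=cam('wrist'); np.save('w2.npy',im); np.save('wp2.npy',p,allow_pickle=True); save(im,'w2.png',1.5)
for c in blobs(im,*GREEN): print('green',c.mean(0).round(),rect(p,c,.038))
rep()
E
```

```text
True
set t 17.3 pos [ 0.6539 -0.1853  0.1038] stand [ 177.9 -129.8    7.7] open 0.0231 F [-0.6  0.6  3.9] g 79.3
green [238. 252.] [676.1 -25.9  63.3  53.1 -68.8]
green [301. 239.] [663.9  94.1  62.7  53.5 -72. ]
green [412. 171.] [555.9 281.7  63.1  53.  -68.1]
 t 20.3 pos [0.5002 0.0297 0.4196] stand [ 75.7  68.  354.1] open 0.0599 F [-0.4 -0.6 -0.3] g 0.0
```

View pics/w2.png

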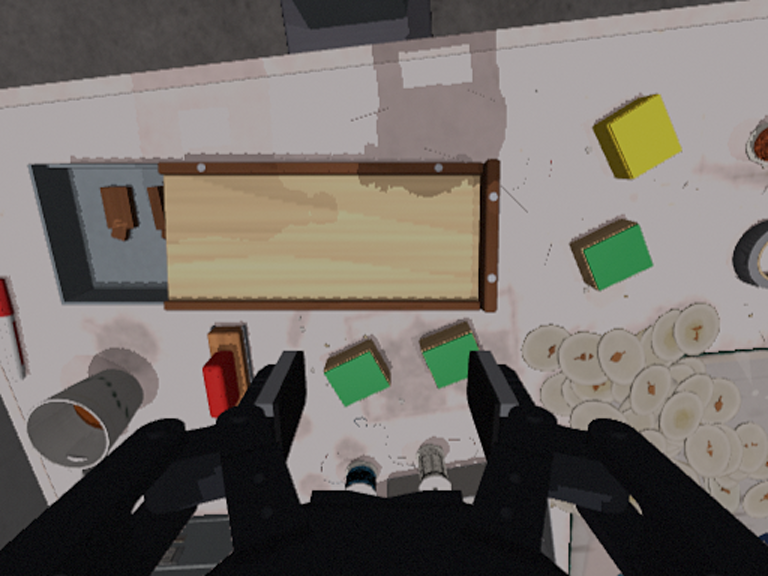

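Both chips are in the tray at (118,210) and (157,210), the bed is clear and the scraper stands upright. Next is a quick fingertip-reach test on bare table, then the first block.

```bash
cat >> h.py <<'E'
def look(pos=(.50,.03,.42)):
    manip.move_ptp(np.array(pos),down(84)); manip.dwell(.25); return cam('wrist')
def pick(x,y,a,h):
    R=down(a); manip.move_gripper(.076)
    manip.move_ptp(np.array([x,y,.22]),R); manip.line_to(np.array([x,y,h]),.12,max_force=15)
    manip.move_gripper(.045,50); rep('grip'); manip.line_to(np.array([x,y,.22]),.15)
def place(k,h):
    y=132-66*k-4; x=-37+4; t=lambda z,dx=0,dy=0:S(x+dx,y+dy,z)
    manip.move_ptp(t(h*1000+90),RB); manip.line_to(t(h*1000+8),.12)
    print(manip.line_to(t(h*1000-8),.02,max_force=4)); rep('bed')
    z=L(manip.state()['ee_pos'])[2]+.5
    print(manip.line_to(t(z,-12),.02,max_force=6)); rep('cleat')
    x1=L(manip.state()['ee_pos'])[0]
    print(manip.line_to(S(x1+.3,y+12,z),.02,max_force=6)); rep('stop')
    manip.move_gripper(.068); manip.dwell(.2)
    manip.line_to(np.array(manip.state()['ee_pos'])+.1*EZ,.15); rep('off')
E
python3 - <<'E'
from h import *
manip.move_ptp(np.array([.50,.205,.16]),down(0)); manip.move_gripper(.056)
manip.line_to(np.array([.50,.205,.085]),.12); print(manip.line_to(np.array([.50,.205,.055]),.02,max_force=4)); rep('reach')
manip.line_to(np.array([.50,.205,.2]),.15)
im,p=look()
for c in blobs(im,*GREEN): print('green',c.mean(0).round(),rect(p,c,.038))
E
```

```text
True
reach t 23.8 pos [0.5    0.205  0.0685] stand [-19.1 242.3  15.5] open 0.056 F [-1.5 -0.4  4.5] g 2.5
green [237. 252.] [676.5 -25.8  63.2  53.8 -68.8]
green [300. 239.] [664.2  94.2  62.9  53.7 -71.9]
green [411. 171.] [555.9 281.8  63.   53.1 -68.1]
```

```bash
python3 - <<'E'
from h import *
pick(.6762,-.0259,21.3,.0815); place(0,.0815)
im,p=look(); np.save('w3.npy',im); save(im[90:290],'w3.png',1.5)
for c in blobs(im,*GREEN): print('green',c.mean(0).round(),rect(p,c,.038))
rep()
E
```

```text
grip t 29.7 pos [ 0.6767 -0.0259  0.0828] stand [179.2  31.1 -14.2] open 0.0552 F [0.9 0.7 4.4] g 55.4
True
bed t 33.1 pos [0.4601 0.0943 0.1313] stand [-32.7 128.1  82.9] open 0.055 F [-3.1  0.1  4.7] g 55.7
True
cleat t 33.4 pos [0.4571 0.0946 0.1306] stand [-35.8 128.   83. ] open 0.0552 F [1.4 1.1 1.6] g 56.3
True
stop t 33.8 pos [0.4578 0.0997 0.1306] stand [-35.7 133.1  82.9] open 0.0552 F [-0.6 -1.5  3.8] g 56.4
off t 35.1 pos [0.4357 0.1015 0.2271] stand [-36.3 132.7 181.8] open 0.0682 F [-0.6  0.4 -0.1] g 0.0
green [302. 240.] [664.3  94.2  62.9  53.8 -72. ]
green [411. 171.] [555.9 281.8  62.9  53.2 -68.4]
green [302. 132.] [472.  105.1  73.1  58.1  84. ]
 t 37.0 pos [0.4999 0.0301 0.4199] stand [ 75.4  68.4 354.5] open 0.0679 F [ 1.  -1.2  0.7] g 0.0
```

View pics/w3.png

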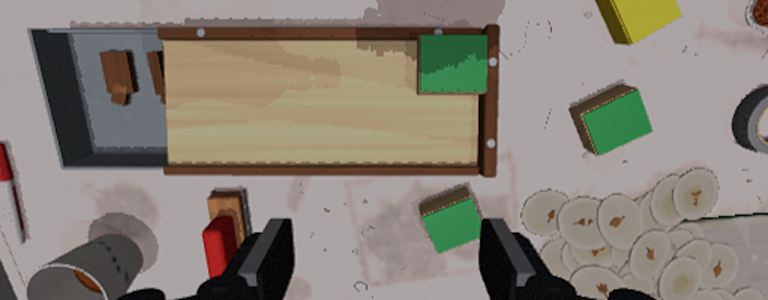

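Block 1 sits in the corner against the cleat and end stop, at (453,65). On to the next two, re-measuring before each pick.

```bash
cat > nxt.py <<'E'
import sys
from h import *
k=int(sys.argv[1]); im,p=look()
B=[rect(p,c,.038) for c in blobs(im,*GREEN)]; print(B)
B=[b for b in B if not(abs(L([b[0]/1000,b[1]/1000,.0575])[0])<85 and abs(L([b[0]/1000,b[1]/1000,0.0575])[1])<165)]
B=[b for b in B if b[2]<70]; b=min(B,key=lambda b:abs(b[1])); 
pick(b[0]/1000,b[1]/1000,b[4]+90,.0815); place(k,.0815)
E
python3 nxt.py 1 && python3 nxt.py 2; python3 - <<'E'
from h import *
im,p=look(); save(im[90:290],'w4.png',1.5); np.save('w4.npy',im); rep()
for c in blobs(im,*GREEN):
    print([ (L(onplane(p,u,n=EZ,q=S(0,0,38)))).round(1).tolist()[:2] for u in cv2.boxPoints(cv2.minAreaRect(c.astype(np.float32)))])
E
```

```text
[array([664. ,  94.2,  62.9,  53.3, -72. ]), array([555.9, 281.8,  63. ,  53.2, -68.4]), array([472.3, 105.1,  72.8,  58.2,  84. ])]
grip t 40.5 pos [0.6646 0.0943 0.0828] stand [155.1 149.4  -8.8] open 0.0547 F [ 0.3 -0.5  4.5] g 55.4
True
bed t 43.9 pos [0.4532 0.0286 0.1313] stand [-32.7  62.   83. ] open 0.0548 F [-3.4  0.2  4.5] g 55.8
True
cleat t 44.2 pos [0.4501 0.0289 0.1307] stand [-35.9  62.   83. ] open 0.0552 F [2.  0.2 1.3] g 55.8
True
stop t 44.5 pos [0.4507 0.0334 0.1307] stand [-35.8  66.6  83. ] open 0.0551 F [-0.2 -0.9  3.5] g 55.9
off t 45.8 pos [0.4287 0.0354 0.2272] stand [-36.3  66.2 182. ] open 0.068 F [-1.  -0.6 -0.6] g 0.0
[array([556.5, 227.9,  62.8,  53.1, -68.8]), array([472. , 105.3,  72.6,  58.1,  84. ]), array([464.3,  31. ,  71.6,  58.1,  84. ])]
grip t 50.7 pos [0.557  0.2281 0.0827] stand [ 37.1 271.3  17.5] open 0.055 F [0.2 0.3 5.1] g 54.8
True
bed t 54.2 pos [ 0.4464 -0.0371  0.1312] stand [-32.7  -4.   82.8] open 0.0549 F [-3.   0.1  5.9] g 55.2
True
cleat t 54.5 pos [ 0.4431 -0.0367  0.1305] stand [-36.   -4.   82.9] open 0.0545 F [ 1.4 -0.5  1.1] g 56.7
True
stop t 54.9 pos [ 0.4436 -0.0331  0.1305] stand [-35.9  -0.4  82.9] open 0.0547 F [-0.6 -1.1  2.5] g 57.0
off t 56.2 pos [ 0.4216 -0.031   0.2271] stand [-36.4  -0.6 181.9] open 0.0679 F [-0.1 -0.3 -1.3] g 0.0
 t 57.8 pos [0.4999 0.0299 0.4198] stand [ 75.4  68.2 354.4] open 0.068 F [0.9 1.2 0.9] g 0.0
[[-62.8, 99.8], [-62.8, 162.3], [-10.7, 163.3], [-10.7, 100.2]]
[[-62.8, 34.5], [-62.8, 97.0], [-10.7, 97.3], [-10.7, 34.2]]
[[-62.8, -30.8], [-62.8, 31.7], [-10.7, 31.3], [-10.7, -31.9]]
```

View pics/w4.png

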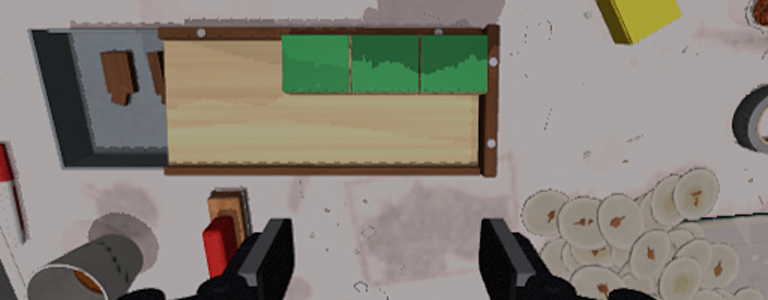

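All three are in a row at (453,65), (385,65) and (316,65). The knocked third block was re-measured before its pick. I'll finish with light closed-finger pushes against the cleat and along the row.

```bash
python3 - <<'E'
from h import *
manip.move_gripper(0.0,30); z=86
manip.move_ptp(S(30,132,z+80),RB); manip.line_to(S(30,132,z),.15)
def push_x(y):
    manip.line_to(S(22,y,z),.12); print(manip.line_to(S(-4,y,z),.03,max_force=6)); rep('x%d'%y); manip.line_to(S(22,y,z),.12)
for y in (132,66,0): push_x(y)
manip.line_to(S(22,-70,z),.12); manip.line_to(S(-37,-70,z),.12)
print(manip.line_to(S(-37,-30,z),.03,max_force=9)); rep('y')
manip.line_to(S(-37,-70,z),.1); manip.line_to(S(-37,-70,z+100),.15)
im,p=look(); 
im2,_=cam('scene'); im3,p3=cam('top'); rep()
save(im[80:210,60:340],'w5.png',2.5); save(im2[130:320,150:400],'s5.png',2.5)
for c in blobs(im,*GREEN):
    print([ (L(onplane(p,u,n=EZ,q=S(0,0,38)))).round(1).tolist()[:2] for u in cv2.boxPoints(cv2.minAreaRect(c.astype(np.float32)))])
E
```

```text
True
x132 t 61.5 pos [0.497  0.0944 0.1431] stand [  5.7 132.   86.5] open 0.0001 F [ 3.5 -0.1  1.7] g 1.6
True
x66 t 63.1 pos [0.49   0.0289 0.1431] stand [ 5.6 66.2 86.5] open -0.0003 F [3.2 0.8 2.6] g 1.6
True
x0 t 64.7 pos [ 0.4831 -0.0367  0.1431] stand [ 5.5  0.2 86.4] open -0.0001 F [ 2.1 -0.4  1.8] g 1.6
True
y t 67.2 pos [ 0.4373 -0.0756  0.1333] stand [-37.1 -43.3  86. ] open -0.0001 F [-1.5 -3.1  1.7] g 1.4
 t 70.0 pos [0.4999 0.0298 0.4199] stand [ 75.4  68.1 354.5] open 0.0 F [-0.   0.2  0.8] g 0.0
[[-62.8, 101.0], [-62.8, 163.4], [-10.7, 164.4], [-10.8, 101.3]]
[[-62.9, 34.3], [-62.8, 96.7], [-10.8, 97.0], [-10.8, 33.9]]
[[-62.9, -31.0], [-62.9, 31.4], [-10.8, 31.0], [-10.8, -32.1]]
```

View pics/w5.png

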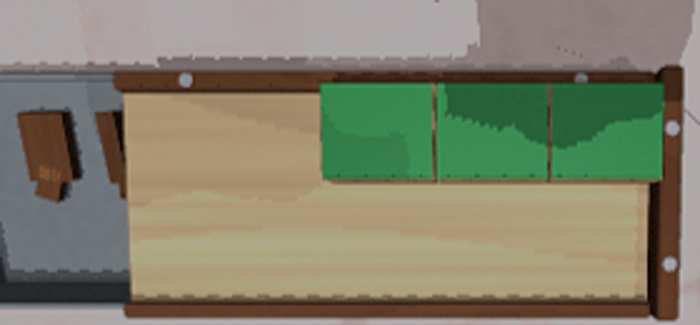

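View pics/s5.png

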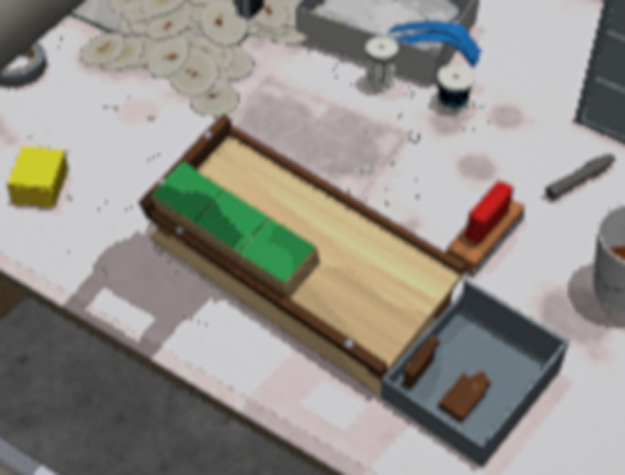

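The row looks right, but the pad gap nearest the stop reads about 1 mm wider than the other. I'll push the row once more, slower and firmer.

```bash
python3 - <<'E'
from h import *
z=86
manip.move_ptp(S(-37,-70,z+80),RB); manip.line_to(S(-37,-70,z),.15); manip.line_to(S(-37,-47,z),.08)
print(manip.line_to(S(-37,-32,z),.012,max_force=22)); rep('y'); manip.dwell(.4); rep('y')
manip.line_to(S(-37,-70,z),.1); manip.line_to(S(-37,-70,z+100),.15)
im,p=look((.47,.07,.30)); save(im[:200],'w6.png',1.5); rep()
for c in blobs(im,*GREEN):
    print([ (L(onplane(p,u,n=EZ,q=S(0,0,38)))).round(1).tolist()[:2] for u in cv2.boxPoints(cv2.minAreaRect(c.astype(np.float32)))])
E
```

```text
True
y t 72.9 pos [ 0.4373 -0.0754  0.1333] stand [-37.1 -43.1  86. ] open 0.0001 F [-0.3 -2.8  1.1] g 1.2
y t 73.3 pos [ 0.4373 -0.0754  0.1332] stand [-37.2 -43.1  85.8] open -0.0001 F [ 1.4 -4.4  2.4] g 1.7
 t 75.9 pos [0.4699 0.0695 0.2999] stand [ 16.1 104.5 244.8] open -0.0002 F [ 0.3  0.2 -0.5] g 0.0
[[-10.3, 100.3], [-62.7, 100.4], [-62.7, 163.0], [-10.2, 163.8]]
[[-62.8, 34.7], [-62.7, 97.3], [-10.3, 97.2], [-10.3, 33.7]]
[[-62.8, -31.0], [-62.8, 32.6], [-10.3, 31.5], [-10.4, -33.0]]
```

View pics/w6.png

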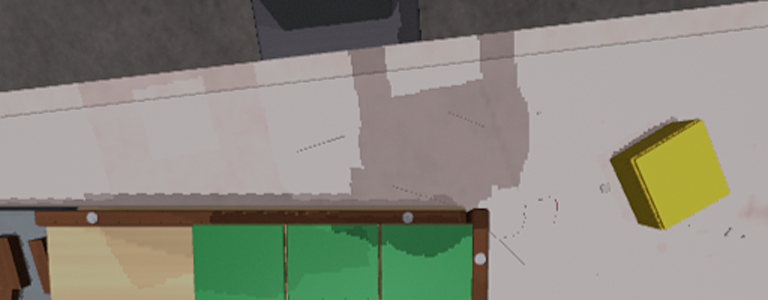

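The row is flush: both pad gaps are about 3 mm, which is just the pad insets, and the row no longer yields to pushing. I'm handing the job in.

```bash
python3 -c "
from station import manip
print(manip.close_job())"
```

```text
the job is handed in; nothing more can be done
None
```

I handed the job in at about 76 s: both chips are in the tray, the three green blocks sit flush in a row along the cleat from the end stop, the scraper stands upright on the table, and I didn't touch the mug, spool or tape roll.

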